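Line up a lug bracket under the marking punch

TASK

Slide the press's guard fully open, pick up the lug bracket by its upright lug and lower it onto the bed in front of the punch, then slide it along the bed until the scribed circle lies under the punch tip and let go. Slide the guard fully shut in front of it, and only then push the punch's cap down so the tip meets the bracket inside the circle, and let it spring back up. Leave the bracket lying there with the guard shut, and do not disturb the loose things around it.

Things in the scene. Friction and masses are not known exactly. Their poses are not given: they have to be found in the camera images.
- press: Green bench marking press, fixed to the bench, placed and turned differently each time. Origin on the bench straight below the punch tip; x points into the press away from the robot, y to the left, z up. Flat steel bed, top 30 mm above the bench, x -235 to 115 mm, y -335 to 155 mm. Its robot-side front, at x -180 mm, is closed by the sliding guard
- overarm_top (a point): point on top of the press's arm, 200 mm above the bench, over the punch tip. The arm (press x -30 to 50, y -35 to 160, z 150 to 200 mm) reaches from a column on the left (x -25 to 65, y 110 to 160 mm); a round quill 44 mm thick hangs from it around the punch down to z 90 mm; axes as the press
- screen (a point): middle of the top edge of the right-hand fixed screen. Low clear fixed screens, top 95 mm above the bench, up to 8 mm thick, stand on the bed at press y -112 (x -170 to 110), y 112 (x -170 to -30) and x 108 mm (y -114 to 114)
- bed (a point): point on the bed's top surface straight below the punch tip; axes as the press
- guard (a joint): clear sliding guard in a dark frame, 210 mm wide, 10 mm thick, across the press at its x = -180 mm, from 2 mm above the bed to 95 mm above the bench. Value in m: 0 shut (spans press y -105 to 105 mm), 0.20 fully open, sliding to the press's -y (the robot's right). About 1.2 N of friction, stays where left, may start a little open
- guard_handle (a point): centre of the top face of the guard's black handle, an upright block in the middle of the guard's top edge, 30 mm along the press's x, 14 mm along its y, standing 42 mm up from the guard's top edge, its top 137 mm above the bench; moves with the guard; axes as the press
- punch (a joint): spring punch, value in m: 0 up, grows as its cap is pushed down, end stop 0.014; the tip meets a bracket lying on the bed at about 0.010. Pushing it takes about 3 N to start and 6 N at 0.010, and more once it bears on the bracket (12 to 15 N makes sure); springs back up by itself
- punch_tip (a point): point of the punch, a steel cone 18 mm thick narrowing downwards, 48 mm above the bench when up (10 mm above a bracket lying on the bed); it moves only straight up and down
- punch_cap (a point): centre of the top of the punch's black round cap (52 mm diameter, flat top 36 mm across), 244 mm above the bench when up, straight above the punch tip
- bracket: bare aluminium lug bracket, 0.3 to 0.6 kg, starts on the bench left of the press. Flat base 170 mm (its x) x 85 mm (its y) x 8 mm thick with an upright lug on it: 56 mm long along x, 14 mm thick along y, centred at x = -35 mm, y = 0, rising to z = 58 mm. The scribed circle is on the other end, at x = +65 mm. Origin at the centre of the underside, z up
- mark (a point): centre of the dark scribed circle (14 mm diameter, with a cross through it) on the bracket's top face, 100 mm from the lug's centre along the bracket's x; axes as the bracket
- lug_top (a point): centre of the lug's top face, 58 mm above the bracket's underside; axes as the bracket
- flange: bystander: dark steel neck flange, 116 mm diameter, 55 mm high, beside the bracket; origin at the centre of its underside
- hammer: bystander: hammer lying right of the press; origin at its underside
- oil: bystander: white oil bottle, 60 mm diameter, 160 mm high, right of the press; origin under its centre
- wrench: bystander: steel wrench lying at the left near the robot; origin at its underside
There are look-alikes about, which are no part of the job. Leave any red look-alike of the bracket alone.

How it is judged:
By the outcome, as a careful person would: the job done as asked, in the order asked, and still so for the second after the job is handed in, with the robot touching nothing.
It also fails if it takes over 72 s, if anything falls off the work surface, if the arm or the gripper's body presses on something with over 40 N, if the wrist force passes 120 N, or if a joint passes its speed limit or range.

ROBOT

A 6-joint arm with a two-finger parallel gripper is mounted at the origin on the work surface. World frame = base frame: x ahead of the robot, y to its left, z up, the work surface at z = 0. Lengths are in m, angles in rad, forces in N, time in s.
With the tool pointing down it reaches from about 0.35 to 0.975 m from the base axis. Payload 7.1 kg.
Tool frame: the origin (TCP) lies midway between the tips of the shut fingers; the grasp point (between the pads) lies 19 mm behind it; z points along the fingers, y is the line along which they close (so a half turn about z gives the same grasp; the last joint's range is limited). The gripper opens to 88 mm and grips with 3 to 60 N. Pads are 20 mm wide; open, the fingers measure 115 mm over their backs; the gripper's body (75 mm by 178 mm) begins 61 mm behind the grasp point.
Start: joints at [1.143, 0.423, 1.63, -0, 1.089, -0.019], TCP at [0.248, 0.573, 0.223] pointing down, gripper open.
Joint ranges: [-3, 3], [-0.9, 2.11], [0.09, 2.58], [-1.31, 4.45], [0.11, 2.69], [-2.54, 2.54]. Speed limits (rad/s): [2.39, 2.39, 3.01, 3.14, 3.14, 3.14].

INTERFACE

Orientations are given as a unit quaternion [w, x, y, z].
In Python, from station import move_pose, movel, movej, command_gripper, wait, inverse_kinematics, read_camera, camera_info, MotionError, job_done, get_time, get_joint_pos, get_qvel, get_effort, get_tcp_pos, get_ee_rot, get_ft_force, get_ft_torque, get_grip_width, get_finger_force gives the robot as it stands. Calls block until the motion is done:
- move_pose(position, orientation): joint-space move of the TCP to a pose.
- movel(position, frame=None, v=0.15, until_force=None): straight line of the TCP; frame=None keeps the orientation; v is the mean speed in m/s. With until_force (N) it stops when the force on the tool has changed by that much, and returns True; else False.
- movej(angles): joint-space move.
- command_gripper(opening): opening from 0.0 (shut) to 1.0 (fully open); the grip force is fixed at half the most; returns when the fingers have stopped.
- wait(seconds).
- inverse_kinematics(position, orientation): joint angles nearest the present ones, or None.
- read_camera(name): name is "scene" or "top" or "wrist"; returns the picture (400x640x3 uint8, red, green, blue); there is no depth.
- camera_info(name): a dict with "intrinsics" (3x3 intrinsics, pixels), "T" (4x4, takes a point from camera to world coordinates); the wrist camera has in their place "tool_from_camera" (4x4, takes a point from camera to tool coordinates, whose origin is the TCP and whose axes are the flange's). Camera axes: x right, y up, looking along -z (the intrinsics and any distortion apply to the point x, -y, -z); pixel columns grow to the right and rows downward; lengths in m; the calibration is good to about 2 mm. A picture is of the moment at which its call begins: read the wrist's pose just before it. camera_info takes no time and is no camera call.
A pose or a line that the arm cannot do raises MotionError and nothing moves.
- job_done(): hands the job in; it is judged then, once.
Readings, each from a call of its own:
- get_time(): time.
- get_joint_pos(): joint angles.
- get_qvel(): joint speeds.
- get_effort(): joint torques, N m.
- get_tcp_pos(): TCP position.
- get_ee_rot(): TCP orientation.
- get_ft_force(): force on the tool from outside, world axes, zero at the start.
- get_ft_torque(): the same for the moment, N m.
- get_grip_width(): opening from 0.0 (shut) to 1.0 (fully open).
- get_finger_force(): force on a finger pad.
Only numpy, scipy, OpenCV 4.12 (cv2) and the standard library are available. Lean on these libraries where they do the work, as an engineer would, in place of code of your own. Each camera call takes 0.05 s, during which the arm holds its last target. There are 200 camera calls.

## Working session

There is one attempt and no reset: what is moved stays moved. The work goes in short steps, each a Python script; the robot and the scene stay as the last script left them, time stands still between calls to the robot, and variables do not carry over. Pictures are saved under pics/ and viewed, at most 10 in all, crops included, and the job is handed in when it is done.

```bash
mkdir -p pics; ls
python3 - <<'E'
from station import *
import cv2,numpy as np
for n in("scene","top"):
    im=read_camera(n); cv2.imwrite(f"pics/{n}0.png",cv2.resize(im[:,:,::-1],(800,500),interpolation=cv2.INTER_CUBIC)); cv2.imwrite(f"{n}0.png",im[:,:,::-1])
for n in("scene","top","wrist"): print(n,camera_info(n))
print(get_ee_rot(),get_time())
E
```

```text
pics
scene {'intrinsics': array([[405.00684516,   0.        , 316.3105402 ],
       [  0.        , 405.00684516, 200.34939908],
       [  0.        ,   0.        ,   1.        ]]), 'T': array([[ 0.2173861 , -0.50275548,  0.8366482 ,  1.53597074],
       [ 0.97593527,  0.12700022, -0.17726054, -0.25925479],
       [-0.0171358 ,  0.85504846,  0.51826489,  0.835728  ],
       [ 0.        ,  0.        ,  0.        ,  1.        ]])}
top {'intrinsics': array([[493.82141602,   0.        , 319.10064392],
       [  0.        , 493.82141602, 199.70726862],
       [  0.        ,   0.        ,   1.        ]]), 'T': array([[ 2.40937472e-02,  9.83179286e-01, -1.81046907e-01,
         1.89408415e-01],
       [-9.99709433e-01,  2.38285162e-02, -3.64017710e-03,
        -4.52620363e-02],
       [ 7.35132427e-04,  1.81082006e-01,  9.83467725e-01,
         1.80607111e+00],
       [ 0.00000000e+00,  0.00000000e+00,  0.00000000e+00,
         1.00000000e+00]])}
wrist {'intrinsics': array([[356.35379193,   0.        , 317.00803652],
       [  0.        , 356.35379193, 201.43555862],
       [  0.        ,   0.        ,   1.        ]]), 'tool_from_camera': array([[-1.24352159e-03,  9.65481834e-01,  2.60467428e-01,
         6.93890531e-02],
       [ 9.99999226e-01,  1.21316326e-03,  2.77322739e-04,
         3.56491974e-04],
       [-4.82394468e-05,  2.60467571e-01, -9.65482595e-01,
        -1.61899000e-01],
       [ 0.00000000e+00,  0.00000000e+00,  0.00000000e+00,
         1.00000000e+00]])}
[-1.64995882e-04  2.02976602e-01  9.79183344e-01 -6.70763023e-04] 0.1
```

View pics/scene0.png

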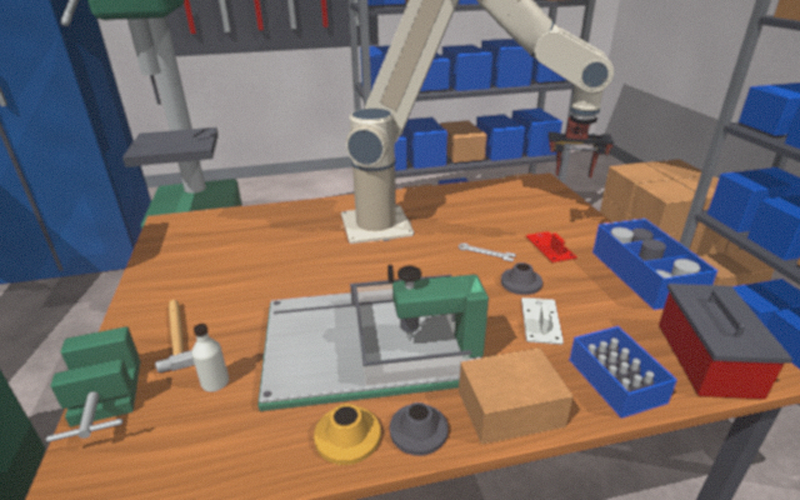

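View pics/top0.png

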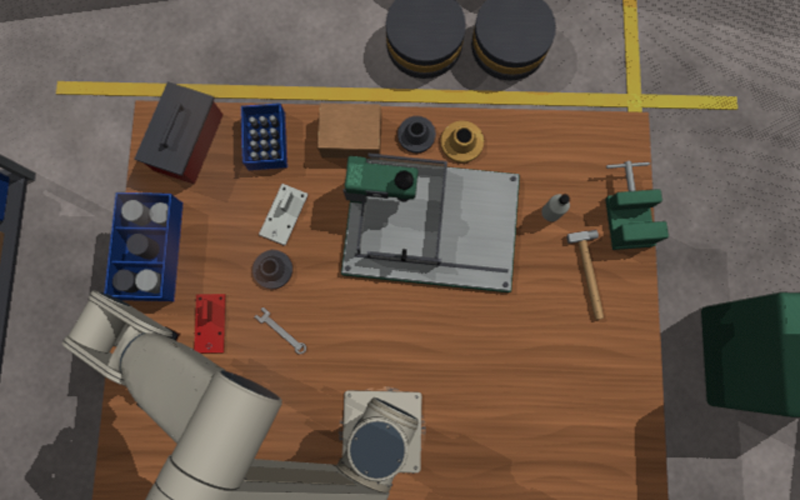

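The scene and top views show the press in the middle, with the guard handle near (404,255) and the cap near (404,180). The silver bracket is at (284,213), with the flange in front of it and the red look-alike further back. I'll enlarge these next.

Run:
```python
import cv2
im=cv2.imread("top0.png")
cv2.imwrite("pics/c1.png",cv2.resize(im[118:238,265:425],(800,600),interpolation=cv2.INTER_CUBIC))
cv2.imwrite("pics/c2.png",cv2.resize(im[140:210,195:265],(600,600),interpolation=cv2.INTER_CUBIC))
```

```text
(no output)
```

View pics/c1.png

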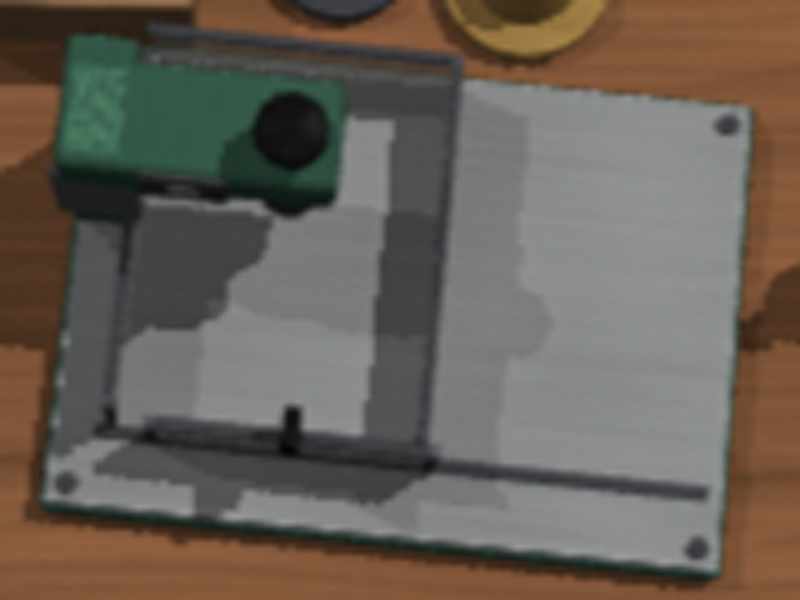

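View pics/c2.png

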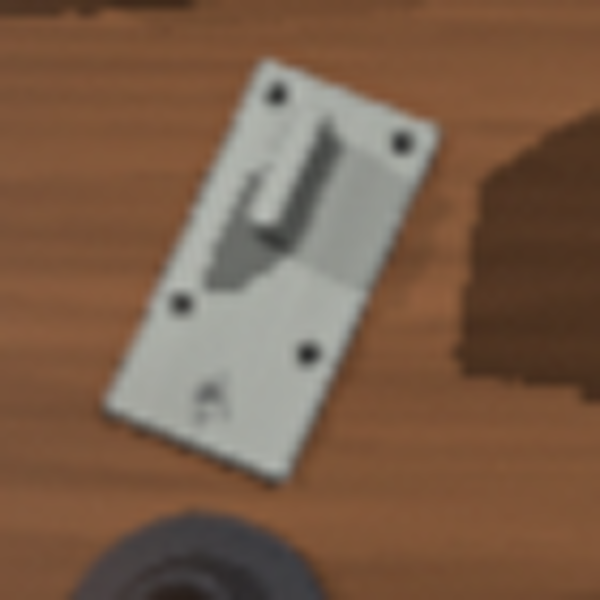

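The enlarged top view puts the press corners at (45,500), (722,566) and (750,106), the cap at (291,130) and the handle top at about (292,427). In the bracket crop the corners are (262,58), (440,127), (287,480) and (105,408), and the mark is at (212,398). I'll fit both poses from these.

```bash
cat > h.py <<'E'
from station import *
import numpy as np, cv2
from scipy.optimize import least_squares
from scipy.spatial.transform import Rotation as R
def project(P,info,T=None):
    T=info["T"] if T is None else T; K=info["intrinsics"]
    c=(np.asarray(P)-T[:3,3])@T[:3,:3]; c=c*[1,-1,-1]
    return (c@K.T)[:,:2]/c[:,2:]
def pix2w(uv,z,info,T=None):
    T=info["T"] if T is None else T; K=info["intrinsics"]
    d=np.linalg.inv(K)@[uv[0],uv[1],1]; d=T[:3,:3]@(d*[1,-1,-1])
    return T[:3,3]+d*(z-T[2,3])/d[2]
def Rz(p,yaw,L):
    c,s=np.cos(yaw),np.sin(yaw); L=np.atleast_2d(L)
    return np.c_[p[0]+c*L[:,0]-s*L[:,1],p[1]+s*L[:,0]+c*L[:,1],L[:,2]]
def fit(L,uv,info,x0,T=None):
    r=least_squares(lambda q:(project(Rz(q[:2],q[2],L),info,T)-uv).ravel(),x0,loss="soft_l1")
    return r.x,(project(Rz(r.x[:2],r.x[2],L),info,T)-uv)
def quat(a): # tool down, tool x along world yaw a
    x=np.array([np.cos(a),np.sin(a),0]); z=np.array([0,0,-1.]); y=np.cross(z,x)
    q=R.from_matrix(np.c_[x,y,z]).as_quat(); return [q[3],q[0],q[1],q[2]]
E
cat > fit.py <<'E'
from h import *
t=camera_info("top")
cr=lambda a,s,o:(np.array(a,float)+.5)/s-.5+o
L=np.array([[-235,155,30],[-235,-335,30],[115,-335,30],[0,0,244],[112,-116,95]])/1e3
uv=cr([[45,501],[721,567],[751,106],[291,130],[461,58]],5,[265,118])
P,e=fit(L,uv,t,[.7,0,-.1]);print("press",P,np.degrees(P[2]),"\n",e.round(2))
h=pix2w(cr([292,427],5,[265,118]),.137,t); c,s=np.cos(P[2]),np.sin(P[2]); d=h[:2]-P[:2]
print("handle",h,"in press",c*d[0]+s*d[1],-s*d[0]+c*d[1])
L=np.array([[-85,-42.5,8],[-85,42.5,8],[85,42.5,8],[85,-42.5,8],[65,0,8]])/1e3
uv=cr([[262,58],[440,127],[287,480],[105,408],[212,398]],600/70,[195,140])
B,e=fit(L,uv,t,[.6,.3,2.7]);print("bracket",B,np.degrees(B[2]),"\n",e.round(2))
lug=Rz(B[:2],B[2],[[-.035,0,.058]]);print("lug",lug,"in crop",(project(lug,t)-[195,140])*600/70)
np.savez("poses.npz",P=P,B=B)
for nm,p,yaws in(("lug",[*lug[0,:2],.08],[B[2],B[2]+np.pi]),("place",[*Rz(P[:2],P[2],[[-.1,0,0]])[0,:2],.08],[P[2],P[2]+np.pi]),("cap",[*P[:2],.26],[P[2],P[2]+np.pi,P[2]+np.pi/2,P[2]-np.pi/2])):
  for a in yaws: print(nm,round(a,2),inverse_kinematics(p,quat(a)))
E
python3 fit.py
```

```text
press [ 0.66611376 -0.04722097 -0.07179057] -4.113296399359077 
 [[ 0.16  0.75]
 [-0.32  0.41]
 [-0.42 -0.02]
 [ 0.04 -0.43]
 [ 0.53 -0.64]]
handle [ 0.48550352 -0.05274182  0.137     ] in press -0.17974900750507486 -0.01846160849928658
bracket [0.6227678  0.31060196 2.7872561 ] 159.69801085022868 
 [[ 0.06 -0.12]
 [-0.02 -0.12]
 [-0.25 -0.12]
 [ 0.02 -0.01]
 [ 0.18  0.4 ]]
lug [[0.65559349 0.29845807 0.058     ]] in crop [[281.1744525  160.01414834]]
lug 2.79 [ 4.10689268e-01  7.20734110e-01  1.47294255e+00 -4.44089210e-16
  9.47915997e-01 -8.05770503e-01]
lug 5.93 [ 4.10689268e-01  7.20734110e-01  1.47294255e+00 -4.44089210e-16
  9.47915997e-01  2.33582215e+00]
place -0.07 [-9.15525836e-02  5.41692656e-01  1.84125670e+00 -4.44089210e-16
  7.58643296e-01  1.55103431e+00]
place 3.07 [-9.15525836e-02  5.41692656e-01  1.84125670e+00 -4.44089210e-16
  7.58643296e-01 -1.59055835e+00]
cap -0.07 [-8.85928872e-02  4.49968176e-01  1.49603077e+00 -4.44089210e-16
  1.19559370e+00  1.55399400e+00]
cap 3.07 [-8.85928872e-02  4.49968176e-01  1.49603077e+00 -4.44089210e-16
  1.19559370e+00 -1.58759865e+00]
cap 1.5 [-8.85928872e-02  4.49968176e-01  1.49603077e+00 -4.44089210e-16
  1.19559370e+00 -1.68023220e-02]
cap -1.64 None
```

```bash
cat >> h.py <<'E'
def wristT():
    w,x,y,z=get_ee_rot(); T=np.eye(4); T[:3,:3]=R.from_quat([x,y,z,w]).as_matrix(); T[:3,3]=get_tcp_pos()
    return T@np.array(camera_info("wrist")["tool_from_camera"])
def snap(name):
    T=wristT(); im=read_camera("wrist"); np.save(name+"T.npy",T)
    cv2.imwrite(name+".png",im[:,:,::-1]); cv2.imwrite("pics/"+name+".png",cv2.resize(im[:,:,::-1],(800,500),interpolation=cv2.INTER_CUBIC))
try:
    _d=np.load("poses.npz"); P,B=_d["P"],_d["B"]
except Exception: pass
def pw(x,y,z): return Rz(P[:2],P[2],[[x,y,z]])[0]
E
python3 - <<'E'
from h import *
p=get_tcp_pos(); movel([p[0],p[1],.35],v=.3)
lug=Rz(B[:2],B[2],[[-.0,0,.0]])[0]
move_pose([lug[0],lug[1],.3],quat(B[2]+np.pi)); snap("w_br")
move_pose(pw(-.16,-.04,.33),quat(P[2]+np.pi)); command_gripper(0); snap("w_pr"); print(get_time())
E
```

```text
7.5333
```

View pics/w_br.png

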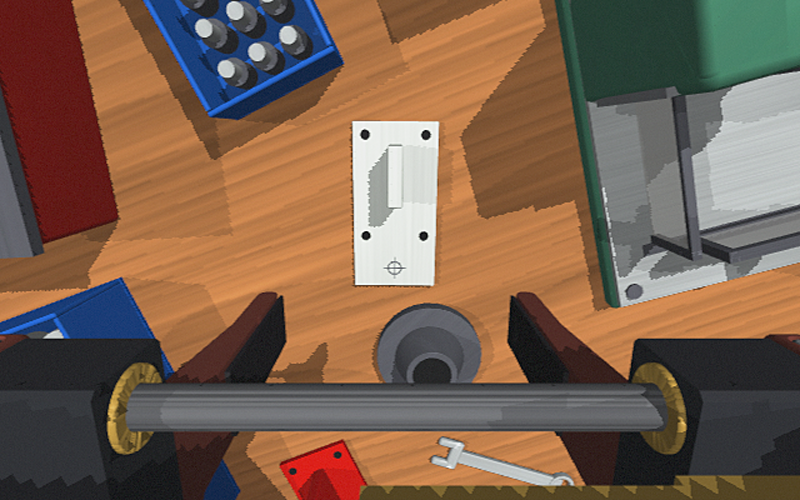

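View pics/w_pr.png

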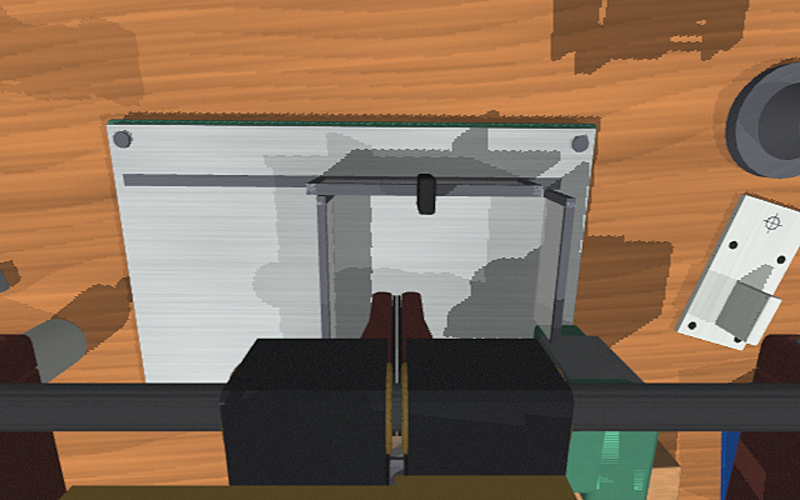

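The wrist view of the bracket shows its corners at (352,121), (439,121), (434,286) and (355,286), with the mark at (394,268). The press view shows the front corners at (107,124) and (596,128), and the handle top at about (427,196). I'll refine both poses from these.

```bash
cat > fit2.py <<'E'
from h import *
w=camera_info("wrist"); s=lambda a:(np.array(a,float)+.5)*.8-.5
L=np.array([[-85,-42.5,8],[-85,42.5,8],[85,42.5,8],[85,-42.5,8],[65,0,8]])/1e3
T=np.load("w_brT.npy"); uv=s([[439,121],[352,121],[355,286],[434,286],[394.5,268]])
# order: image up=tool+x=-bracket x; choose left/right by residual
for perm in([0,1,2,3,4],[1,0,3,2,4]):
    b,e=fit(L,uv[perm],w,B,T); print(b,"old",B,"\n",e.round(2).tolist())
    if abs(e).max()<5: Bn=b
print("lugtop px",project(Rz(Bn[:2],Bn[2],[[-.035,0,.058]]),w,T)/.8)
T=np.load("w_prT.npy")
for q in([107,124],[596,128]):
    p=pix2w(s(q),.03,w,T); print("corner",p)
print("exp",pw(-.235,-.335,.03),pw(-.235,.155,.03))
h=pix2w(s([427,196]),.137,w,T); c,sn=np.cos(P[2]),np.sin(P[2]);d=h[:2]-P[:2]
print("handle",h,"press",c*d[0]+sn*d[1],-sn*d[0]+c*d[1])
np.savez("new.npz",Bn=Bn)
E
python3 fit2.py
```

```text
[0.62138971 0.31382937 2.78722519] old [0.6227678  0.31060196 2.7872561 ] 
 [[-70.52, 0.14], [68.66, 0.14], [63.22, -0.14], [-63.19, -0.13], [0.0, 0.03]]
[0.62122635 0.31331707 2.78142695] old [0.6227678  0.31060196 2.7872561 ] 
 [[-0.09, -0.09], [-0.1, 0.33], [0.05, 0.02], [0.04, -0.32], [0.12, 0.01]]
lugtop px [[394.86973592 177.62272961]]
corner [ 0.40595903 -0.35820594  0.03      ]
corner [0.44540698 0.12815042 0.03      ]
exp [ 0.40768989 -0.36450177  0.03      ] [0.44283706 0.12423607 0.03      ]
handle [ 0.48563278 -0.05015917  0.137     ] press -0.179805334157932 -0.015876337309627033
```

Run:
```python
from h import *
P=np.array([.6665,-.0445,-.078]); B=np.load("new.npz")["Bn"]; np.savez("poses.npz",P=P,B=B)
pw=lambda x,y,z: Rz(P[:2],P[2],[[x,y,z]])[0]
q=quat(P[2]+np.pi)
move_pose(pw(-.18,.045,.16),q); movel(pw(-.18,.045,.108),v=.15)
r=movel(pw(-.18,-.22,.108),v=.12,until_force=8)
t=get_tcp_pos()[:2]-P[:2]; c,s=np.cos(P[2]),np.sin(P[2]); print(r,c*t[0]+s*t[1],-s*t[0]+c*t[1],get_ft_force(),get_time())
movel(pw(-.18,-.15,.108)); movel(pw(-.18,-.15,.2),v=.3)
move_pose(pw(-.16,-.0,.38),quat(P[2])); snap("w_p2"); command_gripper(1); print(get_time())
```

```text
True -0.18059593597846366 -0.18297222691390005 [3.01463669 8.12293038 5.57852477] 10.5083
15.65
```

View pics/w_p2.png

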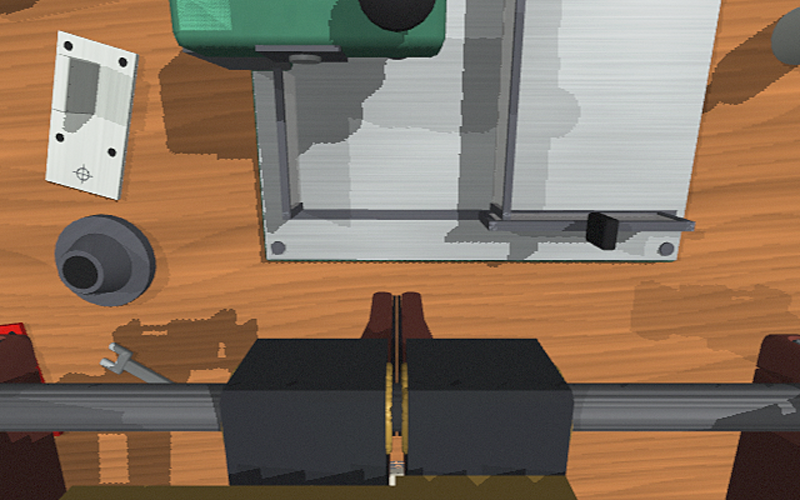

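The guard is fully open: it stopped on contact with the handle at y≈-0.20. The bed's front corners are at (264,260) and (679,260), and the cap centre is at about (397,-6), just off the top edge. I'll fit the press from these together with the earlier wrist view.

```bash
cat > fit3.py <<'E'
from h import *
w=camera_info("wrist"); s=lambda a:(np.array(a,float)+.5)*.8-.5
T1=np.load("w_prT.npy");T2=np.load("w_p2T.npy");t=camera_info("top")
C=np.array([[-235,155,30],[-235,-335,30],[0,0,240]])/1e3
u2=s([[264,261],[679,261],[397,-6]]); u1=s([[596,127],[107,123]])
p,e=fit(C,u2,w,P,T2);print("w2",p,e.round(2).tolist())
p,e=fit(C[:2],u2[:2],w,P,T2);print("w2 corners",p,e.round(2).tolist())
p,e=fit(C[:2],u1,w,P,T1);print("w1",p,e.round(2).tolist())
f=lambda q:np.r_[(project(Rz(q[:2],q[2],C),w,T2)-u2).ravel(),(project(Rz(q[:2],q[2],C[:2]),w,T1)-u1).ravel()]
r=least_squares(f,P);print("both",r.x,r.fun.round(2))
b=np.array([[67,31],[138,53],[120,200],[46,180],[83,174]])
L=np.array([[-85,-42.5,8],[-85,42.5,8],[85,42.5,8],[85,-42.5,8],[65,0,8]])/1e3
x,e=fit(L,s([[61,31],[138,54],[119,200],[46,181],[83,174]]),w,B,T2);print("br",x,B,e.round(2).tolist())
np.savez("poses.npz",P=r.x,B=B)
E
python3 fit3.py
```

```text
w2 [ 0.66078545 -0.04458227 -0.06981012] [[3.98, 3.96], [-0.61, 1.03], [-0.23, -1.36]]
w2 corners [ 0.6656889  -0.0446598  -0.07889016] [[2.02, -0.07], [-2.03, -0.15]]
w1 [ 0.66633921 -0.04421309 -0.08083345] [[0.92, 0.08], [-0.92, 0.11]]
both [ 0.66299134 -0.0441767  -0.07734072] [ 2.24  1.84 -2.21  1.27 -1.   -4.55  0.46 -3.16 -2.05 -1.71]
br [0.62122864 0.31087959 2.7739525 ] [0.62122635 0.31331707 2.78142695] [[-0.53, -0.53], [0.11, 0.19], [-0.68, 0.54], [0.23, -0.47], [1.04, 0.31]]
```

Run:
```python
from h import *
P=np.array([.666,-.0448,-.079]); np.savez("poses.npz",P=P,B=B)
g=Rz(B[:2],B[2],[[-.025,0,0]])[0]; q=quat(B[2]+np.pi)
move_pose([g[0],g[1],.16],q); movel([g[0],g[1],.018],v=.15)
command_gripper(0); print("width",get_grip_width()*88,get_finger_force(),get_ft_force())
movel([g[0],g[1],.19],v=.2); print("lifted",get_grip_width()*88,get_ft_force())
snap("w_lift"); print(get_time())
```

```text
width 13.79200119182121 29.999706745147705 [ 0.92329004 -0.06429273 -0.19672184]
lifted 14.007764634203587 [-0.29813613 -0.58104436 -4.94031647]
20.5
```

View pics/w_lift.png

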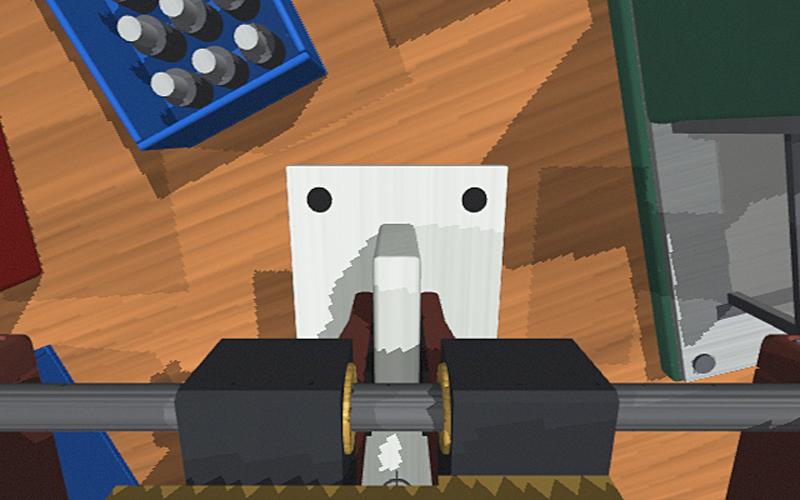

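The lug is held squarely, with the base's far corners at (287,166) and (508,166). I'll use these to work out the true grasp offset, then carry, lower and slide.

Run:
```python
from h import *
w=camera_info("wrist"); T=np.load("w_liftT.npy"); s=lambda a:(np.array(a,float)+.5)*.8-.5
tcp=get_tcp_pos(); zt=tcp[2]-.010
a=np.array([pix2w(s(k),zt,w,T) for k in([287,166],[508,166],[397,488])])
u=np.array([np.cos(B[2]),np.sin(B[2])]); n=np.array([-u[1],u[0]]); d=a[:,:2]-tcp[:2]
print("width",np.linalg.norm(a[0]-a[1]),"along",d@u,"lat",d@n)
off=(d@u)[:2].mean()+.085   # bracket origin along bracket x from TCP (nominal .025)
m=off+.065; print("mark ahead of tcp",m, "from mark",(d@u)[2])
m=.09 if abs(m-.09)>.006 else m
np.save("m.npy",m)
q=quat(P[2]+np.pi)
move_pose(pw(-.32,.10,.19),q)
movel(pw(-.06-m,0,.19),v=.2)
movel(pw(-.06-m,0,.062),v=.15)
r=movel(pw(-.06-m,0,.043),v=.03,until_force=4)
print("touch",r,get_tcp_pos()[2],get_ft_force(),get_time())
```

```text
width 0.08409082400339728 along [-0.05991684 -0.0598037   0.08804717] lat [-0.04196203  0.04212872 -0.00025223]
mark ahead of tcp 0.09013973154648344 from mark 0.08804716751648993
touch True 0.047407172938000806 [0.6574968  0.66145476 2.52067748] 26.2
```

Run:
```python
from h import *
m=float(np.load("m.npy")); z=get_tcp_pos()[2]
r=movel(pw(-m,0,z),v=.06,until_force=25)
print(r,get_tcp_pos(),pw(-m,0,z),get_ft_force())
command_gripper(.45); im=read_camera("scene"); print(get_grip_width()*88,get_time())
cv2.imwrite("sc1.png",im[:,:,::-1])
t=camera_info("scene"); c=project([pw(0,0,.048)],t)[0]; print(c,"handle",project([pw(-.18,-.2,.137)],t))
x,y=int(c[0])-50,int(c[1])-45
cv2.imwrite("pics/sc1.png",cv2.resize(im[y:y+75,x:x+100,::-1],(800,600),interpolation=cv2.INTER_CUBIC)); print(x,y)
for z in(.038,.048): print(z,(project([pw(0,0,z)],t)[0]-[x,y])*8)
```

```text
True [ 0.51691249 -0.03301022  0.04717881] [ 0.5761414  -0.03768637  0.04740717] [-0.48010948  0.00636488  5.19264019]
39.489133363874046 27.1833
[327.92574644 272.4174711 ] handle [[254.84203171 219.07763487]]
277 227
0.038 [407.46840553 384.29782674]
0.048 [407.40597155 363.33976884]
```

View pics/sc1.png

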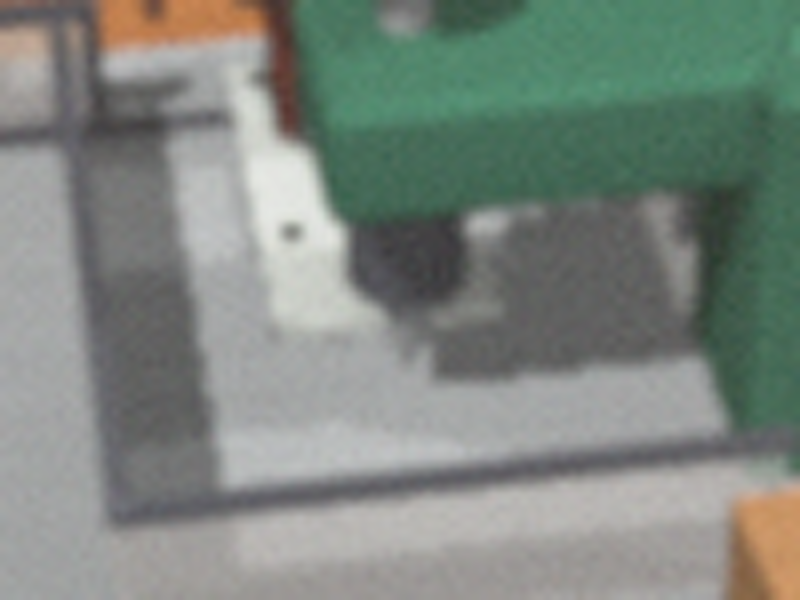

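The bracket is on the bed with its front end short of the punch, and the tip at about (410,355) matches the prediction of (407,363). The slide stopped on a force spike after about 1 mm, so I'll regrip and retry in a small step with the forces read out.

Run:
```python
from h import *
p=np.array(get_tcp_pos()); ux=np.array([np.cos(P[2]),np.sin(P[2]),0])
print("before",get_ft_force())
command_gripper(0); print("grip",get_grip_width()*88,get_ft_force(),get_ft_torque())
p[2]=.0476
for d in(.004,.010):
    r=movel(p+ux*d,v=.04,until_force=25); print(r,(np.array(get_tcp_pos())-p)@ux,get_tcp_pos()[2],get_ft_force(),get_ft_torque(),get_grip_width()*88)
print(get_time())
```

```text
before [-0.20547877  0.1585165  -0.21232305]
grip 13.82214516170502 [-0.25825146  0.46539841 -0.67332673] [ 0.03977444  0.02325374 -0.00011023]
False 0.00399235947193091 0.04734657130602658 [-0.12367466  0.66532532 -4.51865655] [ 0.02806626  0.09834707 -0.00358257] 13.782737139575211
False 0.010401202125135754 0.04748050670169896 [ 0.14227     0.38622907 -3.4850897 ] [-0.00289167  0.08191184  0.00805977] 13.927440272619084
28.25
```

Run:
```python
from h import *
m=float(np.load("m.npy")); p=get_tcp_pos()
movel([p[0],p[1],.0465],v=.02,until_force=3); z=get_tcp_pos()[2]; print(z,get_ft_force())
for k in range(3):
    if not movel(pw(-m,0,z),v=.06,until_force=25): break
    print("stop",get_tcp_pos(),get_ft_force())
print(get_tcp_pos(),pw(-m,0,z),get_ft_force(),get_time())
T=None; im=read_camera("scene"); cv2.imwrite("sc2.png",im[:,:,::-1])
cv2.imwrite("pics/sc2.png",cv2.resize(im[227:302,277:377,::-1],(800,600),interpolation=cv2.INTER_CUBIC))
t=camera_info("scene")
for L in([.02,.0425,.038],[.02,-.0425,.038],[-.15,-.0425,.038],[-.03,-.03,.038]): print(L,((project([pw(*L)],t)[0]-[277,227])*8).round())
```

```text
0.04686657543967597 [-0.95415145  0.07612569  3.10301188]
[ 0.57554595 -0.03761455  0.04671527] [ 0.5761414  -0.03768637  0.04686658] [-3.77548641 -0.37075769  2.72714302] 29.475
[0.02, 0.0425, 0.038] [533. 409.]
[0.02, -0.0425, 0.038] [299. 434.]
[-0.15, -0.0425, 0.038] [242. 146.]
[-0.03, -0.03, 0.038] [314. 339.]
```

View pics/sc2.png

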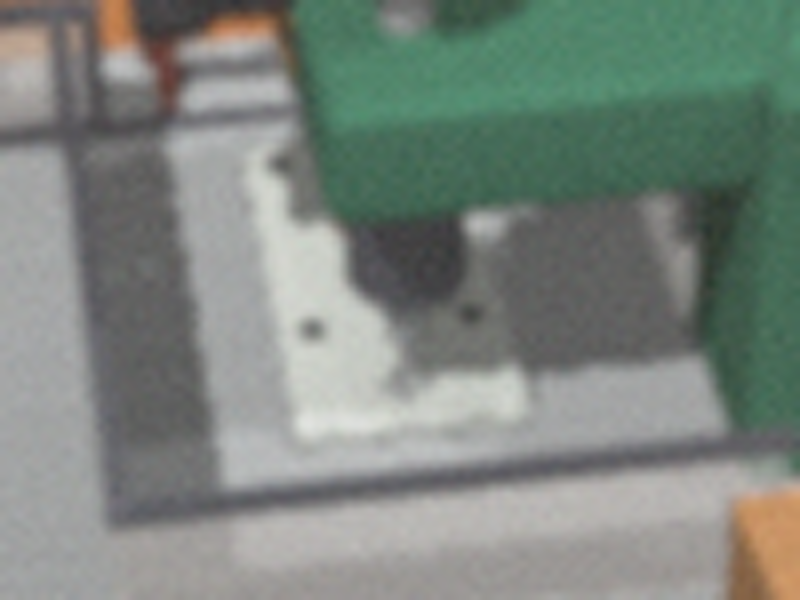

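The bracket's front corners at (297,436) and (526,408) match the prediction within a pixel, and the mark is at about (404,384), just below the tip. I've used all ten picture views, so I'll check the tip against the mark numerically.

Run:
```python
from h import *
ims=[cv2.imread("sc1.png",0)]+[np.mean([cv2.cvtColor(read_camera("scene"),cv2.COLOR_RGB2GRAY) for _ in range(6)],axis=0)]
for im in ims:
    print("cols",list(range(318,338)))
    for r in range(262,280): print(r,im[r,318:338].astype(int).tolist())
t=camera_info("scene")
print("tip,mark,",project([pw(0,0,.048),pw(0,0,.038),pw(0,-.009,.065),pw(0,.009,.065)],t).round(1), get_time())
```

```text
cols [318, 319, 320, 321, 322, 323, 324, 325, 326, 327, 328, 329, 330, 331, 332, 333, 334, 335, 336, 337]
262 [201, 182, 156, 109, 85, 83, 82, 79, 81, 75, 71, 68, 64, 63, 64, 65, 79, 95, 117, 114]
263 [200, 191, 177, 145, 113, 90, 85, 86, 82, 76, 73, 62, 69, 65, 68, 81, 97, 111, 113, 116]
264 [198, 202, 193, 173, 144, 123, 102, 90, 83, 79, 77, 77, 77, 78, 82, 95, 110, 118, 119, 123]
265 [201, 197, 197, 190, 179, 163, 139, 105, 88, 92, 90, 89, 94, 103, 106, 114, 125, 126, 132, 130]
266 [201, 198, 196, 189, 183, 178, 163, 130, 103, 101, 103, 100, 108, 119, 124, 122, 124, 123, 122, 122]
267 [192, 190, 185, 182, 179, 170, 164, 145, 121, 117, 110, 105, 106, 120, 127, 123, 114, 109, 109, 105]
268 [170, 171, 170, 170, 174, 168, 160, 144, 136, 129, 121, 111, 109, 105, 106, 103, 101, 100, 97, 97]
269 [155, 157, 156, 164, 165, 167, 159, 153, 141, 132, 122, 117, 114, 105, 101, 95, 97, 98, 97, 101]
270 [164, 162, 157, 165, 166, 165, 163, 154, 147, 133, 127, 135, 135, 114, 98, 101, 95, 96, 99, 95]
271 [168, 164, 166, 168, 169, 167, 166, 164, 158, 135, 134, 149, 146, 112, 101, 95, 97, 95, 99, 95]

[... 2152 characters left out ...]
4, 202, 199, 199, 198, 194, 184, 167, 154, 156, 160, 155, 152, 170, 184, 188, 187, 186, 187, 188]
275 [201, 200, 199, 199, 196, 192, 182, 168, 159, 156, 162, 169, 175, 190, 199, 200, 200, 201, 202, 200]
276 [201, 202, 198, 199, 196, 194, 190, 183, 173, 168, 172, 185, 191, 197, 200, 199, 199, 198, 201, 201]
277 [203, 203, 204, 200, 198, 197, 196, 194, 193, 187, 188, 196, 200, 199, 199, 198, 199, 197, 197, 196]
278 [210, 213, 214, 210, 207, 206, 204, 205, 205, 203, 199, 201, 204, 205, 202, 200, 197, 191, 188, 186]
279 [218, 219, 220, 220, 219, 218, 215, 213, 205, 201, 196, 197, 200, 200, 193, 190, 187, 180, 173, 173]
tip,mark, [[327.9 272.4]
 [327.9 275. ]
 [324.8 268.2]
 [331.  267.6]] 29.825
```

The tip is at about (327.7,272), so it lands on the bracket at about (327.7,274.6). The scribed circle's centre is at about (327.5,274.8), so they agree to about 1–2 mm. I'll release and shut the guard.

Run:
```python
from h import *
m=float(np.load("m.npy")); q=quat(P[2]+np.pi)
command_gripper(.45); movel(pw(-m-.0006,0,.2),v=.2); command_gripper(0)
move_pose(pw(-.18,-.26,.19),q); movel(pw(-.18,-.26,.108),v=.15)
r=movel(pw(-.18,.02,.108),v=.10,until_force=8)
t=np.array(get_tcp_pos())[:2]-P[:2]; c,s=np.cos(P[2]),np.sin(P[2]); print(r,c*t[0]+s*t[1],-s*t[0]+c*t[1],get_ft_force(),get_time())
im=read_camera("scene"); cv2.imwrite("sc3.png",im[:,:,::-1])
```

```text
True -0.17990574213052557 -0.016325838059738897 [-1.00493666 -8.19175081  2.71333453] 35.9833
```

Run:
```python
from h import *
q=quat(P[2]+np.pi)
movel(pw(-.18,-.05,.108),v=.1); movel(pw(-.18,-.05,.29),v=.3)
move_pose(pw(0,0,.275),q)
im=np.mean([cv2.cvtColor(read_camera("scene"),cv2.COLOR_RGB2GRAY) for _ in range(6)],axis=0)
for r in range(270,279): print(r,im[r,320:334].astype(int).tolist())
movel(pw(0,0,.248),v=.1)
r=movel(pw(0,0,.227),v=.02,until_force=14)
print(r,get_tcp_pos()[2],get_ft_force()); wait(.2); print(get_tcp_pos()[2],get_ft_force(),get_time())
```

```text
270 [203, 204, 204, 202, 199, 188, 167, 140, 129, 129, 119, 116, 115, 115]
271 [204, 204, 202, 202, 202, 198, 178, 149, 142, 146, 129, 117, 113, 113]
272 [203, 201, 204, 202, 202, 198, 183, 161, 156, 151, 131, 119, 123, 121]
273 [203, 202, 202, 200, 195, 187, 176, 167, 162, 145, 133, 144, 151, 151]
274 [203, 200, 201, 197, 185, 170, 165, 168, 166, 149, 148, 173, 187, 191]
275 [202, 201, 199, 195, 182, 167, 166, 169, 165, 156, 166, 188, 200, 203]
276 [203, 202, 199, 197, 192, 183, 173, 169, 167, 172, 184, 197, 201, 203]
277 [208, 203, 201, 201, 199, 196, 187, 180, 180, 191, 197, 203, 202, 203]
278 [216, 212, 209, 210, 211, 208, 206, 199, 198, 199, 200, 201, 206, 207]
True 0.23408204738305483 [-2.93388328  0.68165718  9.01442334]
0.23423828903391639 [-1.63957958  1.00158188  8.16184975] 39.7333
```

Run:
```python
from h import *
r=movel(pw(0,0,.229),v=.01,until_force=8); print(r,get_tcp_pos(),get_ft_force(),get_ft_torque())
wait(.3); print(get_tcp_pos()[2],get_ft_force())
movel(pw(0,0,.30),v=.1); move_pose(pw(-.25,.0,.36),quat(P[2]+np.pi)); wait(.3)
im=np.mean([cv2.cvtColor(read_camera("scene"),cv2.COLOR_RGB2GRAY) for _ in range(6)],axis=0)
for r in range(270,279): print(r,im[r,320:334].astype(int).tolist())
print(get_ft_force(),get_time())
```

```text
True [ 0.66641349 -0.04484295  0.23416689] [-2.61476526  0.54158789  7.66339026] [0.09164372 0.40334545 0.03468905]
0.23429343734400265 [-2.69877076  0.04140361  6.26431294]
270 [205, 204, 202, 203, 198, 189, 167, 139, 129, 129, 119, 115, 115, 116]
271 [203, 202, 203, 204, 203, 198, 178, 151, 143, 147, 130, 116, 113, 114]
272 [202, 201, 203, 202, 201, 197, 184, 160, 156, 152, 130, 121, 122, 121]
273 [203, 202, 202, 201, 198, 189, 177, 166, 163, 145, 133, 143, 151, 152]
274 [202, 200, 200, 198, 185, 171, 165, 168, 166, 148, 147, 174, 188, 191]
275 [202, 199, 200, 195, 180, 167, 165, 171, 164, 156, 165, 189, 200, 203]
276 [204, 203, 199, 199, 191, 183, 173, 167, 166, 173, 184, 195, 201, 202]
277 [206, 203, 200, 201, 200, 197, 187, 179, 181, 191, 198, 203, 203, 203]
278 [215, 213, 209, 210, 210, 208, 206, 200, 196, 199, 200, 202, 207, 208]
[0.17043453 0.46644989 0.64665377] 42.7333
```

The settled force was only about 6–8 N at 9.8 mm, so contact isn't certain. I'll press again in small steps until the steady force passes 13 N.

Run:
```python
from h import *
move_pose(pw(0,0,.275),quat(P[2]+np.pi)); movel(pw(0,0,.247),v=.1); movel(pw(0,0,.235),v=.03)
z=.235
while z>.2305:
    z-=.0005; movel(pw(0,0,z),v=.01); wait(.15); f=get_ft_force(); print(round(z,4),round(get_tcp_pos()[2],4),f[2].round(1))
    if f[2]>13: break
wait(.2); print(get_ft_force())
movel(pw(0,0,.30),v=.1); move_pose(pw(-.25,.0,.36),quat(P[2]+np.pi)); wait(.3)
im=np.mean([cv2.cvtColor(read_camera("scene"),cv2.COLOR_RGB2GRAY) for _ in range(6)],axis=0)
old=cv2.imread("sc3.png",0).astype(float)
for r in range(272,278): print(r,im[r,320:334].astype(int).tolist())
h=project([pw(-.18,0,.137)],camera_info("scene"))[0].astype(int); print(h, abs(im-old)[h[1]-8:h[1]+8,h[0]-8:h[0]+8].mean(), get_time())
```

```text
0.2345 0.2354 6.6
0.234 0.2349 6.2
0.2335 0.2344 5.6
0.233 0.2342 7.7
0.2325 0.234 10.1
0.232 0.2339 12.2
0.2315 0.2338 13.0
0.231 0.2336 15.6
[-3.60128844 -0.10543475 15.61996335]
272 [204, 202, 202, 203, 203, 198, 183, 161, 156, 152, 129, 120, 120, 121]
273 [204, 203, 202, 199, 196, 187, 177, 165, 163, 145, 131, 144, 152, 151]
274 [202, 201, 201, 196, 185, 170, 167, 167, 165, 147, 148, 173, 189, 190]
275 [202, 201, 201, 194, 182, 167, 166, 169, 165, 158, 165, 186, 200, 203]
276 [202, 202, 198, 197, 193, 182, 172, 167, 166, 173, 185, 194, 202, 203]
277 [208, 205, 200, 200, 199, 195, 187, 179, 180, 192, 199, 201, 203, 202]
[318 213] 33.328125 50.6
```

```bash
python3 -c "
from station import *
print(job_done(),get_time())"
```

```text
the job is handed in; nothing more can be done
the job is handed in; nothing more can be done
```

I handed the job in at about 51 s. The bracket is under the punch with the tip about 1–2 mm from the circle's centre, the guard is shut, and the arm is clear of everything. I pressed the cap twice: the first press settled at only 6–8 N, so I repeated it and it bore firmly at about 15.6 N.

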